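# Two-key filter cartridge release on a portable gas analyser

## Robot

A 6-joint arm with a two-finger parallel gripper is mounted at the origin on the work surface. World frame = base frame: x ahead of the robot, y to its left, z up, the work surface at z = 0. Lengths are in mm, angles in rad, forces in N, time in s.
With the tool pointing down it reaches from about 275 to 1000 mm from the base axis. Payload 8.4 kg.
Tool frame: the origin (TCP) lies midway between the tips of the shut fingers; the grasp point (between the pads) lies 19 mm behind it; z points along the fingers, y is the line along which they close (so a half turn about z gives the same grasp; the last joint's range is limited). The gripper opens to 85 mm and grips with 20 to 120 N. Pads are 22 mm wide; open, the fingers measure 114 mm over their backs; the gripper's body (76 mm by 85 mm) begins 54 mm behind the grasp point. The pads swing forward as they close: fully open they stand 13 mm farther back than shut.
Start: joints at [1.229, 0.353, 1.633, -0, 1.155, -0.002], TCP at [208.31, 589.266, 231.281] pointing down, gripper open.
Joint ranges: [-2.63, 2.63], [-0.92, 2.1], [0.06, 2.66], [-1.3, 4.44], [0, 2.69], [-3.02, 3.02]. Speed limits (rad/s): [2.22, 2.22, 2.79, 3.14, 3.14, 3.14].

## Interface

Orientations are given as [roll, pitch, yaw] about the fixed x, y, z axes, in that order (R = Rz(yaw) Ry(pitch) Rx(roll)).
In Python, from rig import r gives the robot as it stands.
- The arm moves only by the shell command python3 -m inch 'ROWS' [OPENING] [FORCE]. ROWS is JSON, a list that holds one entry, the list of rows, each a list of 6 numbers: the shift along the tool's x, y, z scaled (see below), then the turn, a rotation vector about the tool's x, y, z scaled (see below). In form: [[[tx, ty, tz, wx, wy, wz], ...]]. A call has 1 to 8 rows; each row is the pose to reach, as a shift and turn from the pose commanded when the call began, along the tool's axes at that moment, turning the shorter way round; what a row does not reach only later rows make up. The controller multiplies each number of a shift by 20 cm and each number of a turn by pi rad. A row lasts 1/12 s, in which the tool goes at most 41.7 mm and 7.16 degrees, less where a joint would pass 70% of its speed; a pose out of reach is approached as far as the arm can. A call with a number of a shift or a turn outside -1 to 1 is refused whole. A call with a gripper value outside its range is refused whole. OPENING is the gripper's target within -1 to 1 (fully open at 1, half-way at 0, shut at -1), set as the call begins (- or left out, the last holds). The fingers move at their own pace and stop on an object; FORCE is the grip in N (left out, the last holds). Time passes only in rows, so rows that repeat a pose let the fingers close. It gives the time, the measured TCP pose, the force, the opening and the grip force at its end, in the units of the state.
- r.sense(): the state, without advancing time (a new reading comes with each control period).
- r.grab_frame(name): name is "scene" or "top"; returns the picture (400x640x3 uint8, red, green, blue); there is no depth.
- r.camera_info(name): a dict with "K" (3x3 intrinsics, pixels), "distortion" ([k1, k2, p1, p2, k3] as OpenCV has them; the pictures are not rectified), "rvec" (rotation vector, rad) and "tvec" (3), from world to camera coordinates, as OpenCV has them. Camera axes: x right, y down, z forward; pixel columns grow to the right and rows downward; lengths in mm; the calibration is good to about 2 mm. A picture is of the moment at which its call begins. camera_info takes no time and is no camera call.
- r.sign_off(): hands the job in; it is judged then, once.
The state is a dict: "clock": time; "qpos": joint angles; "qvel": joint speeds; "joint_efforts": joint torques, N m; "eef_pos": TCP position; "tcp_rot": TCP orientation; "contact_force": force on the tool from outside, world axes, zero at the start; "wrist_torque": the same for the moment, N m; "opening": opening from 0.0 (shut) to 1.0 (fully open); "grasp_force": force on a finger pad.
Only numpy, scipy, OpenCV 4.12 (cv2) and the standard library are available. Lean on these libraries where they do the work, as an engineer would, in place of code of your own. Each camera call takes 0.05 s, during which the arm holds its last target. There are 200 camera calls.

## Task

Release the filter cartridge of the gas analyser: with the two fingertips press both square release keys down together, never one on its own, and keep them both down until the cartridge has rolled to the foot of its chute and lies still there; then let both keys come up. Do not touch the cartridge or press the round test buttons, and leave everything else where it stands.

Things in the scene. Friction and masses are not known exactly. Their poses are not given: they have to be found in the camera images.
- analyser: portable gas analyser in the yellow base of a hard case, fixed to the bench: 340 (x) x 380 (y) x 70 mm high, grey panel on top at z = 70 mm. Origin: centre of its underside; x points away from the operator, from the keys towards the low end of the chute, y to the operator's left. Two brass couplings stand in its far right corner
- key_block (a point): centre of the top of the dark block that carries the two square keys, 95 mm above the bench, at x = -100, y = 0 mm of the analyser; block 52 (x) x 124 (y) mm, 25 mm above the panel
- chute_head (a point): middle of the upper end of the open aluminium chute's floor, at x = -20, z = 125 mm of the analyser. The chute is 104 mm wide over its walls and slopes down 14 degrees along the analyser's x to x = 138 mm; its walls and back wall reach 146 mm above the bench at this end
- key_left_top (a point): centre of the top face of the left square release key (the one at +y of the analyser). Cap 24 (x) x 26 (y) mm, its top 113 mm above the bench and 18 mm above its block when up. The two keys' centres are 66 mm apart along the analyser's y, so the gap between the caps is 40 mm. The point moves down with the key
- key_right_top (a point): the same for the right square release key (at -y)
- key_left (a joint): how far the left release key is pressed, m: 0 up, 0.010 at its stop. Sprung: 1.5 N to start, 5 N at the stop, comes up by itself when let go. It carries a full-width steel bar that stands 6.5 mm out of the chute floor in front of the cartridge and sinks below the floor when the key is 7 mm or more down
- key_right (a joint): the same for the right release key. Each key works its own bar, one directly behind the other, and either bar alone stops the cartridge
- test_left (a joint): how far the left round test button is pressed, m: 0 up, 0.006 down (3 N). Button 24 mm diameter in a 40 mm diameter collar, at x = -100, y = 125 mm of the analyser, its top 92 mm above the bench, lower than the keys. Not to be pressed
- test_right (a joint): the same for the right round test button, at y = -125 mm
- cartridge: white cylindrical filter cartridge with steel ends, 28 mm diameter, 90 mm long, 55 to 110 g, lying across the upper end of the chute behind the two bars. Origin at its centre, y along its length. When both bars are down it rolls by itself about 120 mm down the chute in under a second and stops against the rubber end wall
- chute_foot (a point): where the cartridge's centre lies once it rests against the end wall at the foot of the chute
- adapter: brass hose adapter standing on the panel near the keys, 26 mm diameter, 26 mm tall; origin at the centre of its foot. Bystander
- vial: small amber glass jar with a white cap standing on the panel beside the chute, 26 mm diameter, 50 mm tall; origin at the centre of its foot. Bystander
- gas_can: aluminium test-gas can standing on the bench, 66 mm diameter, 170 mm tall; origin at the centre of its foot. Bystander
- meter: hand-held grey meter lying on the bench, 130 x 65 x 30 mm; origin at the centre of its underside. Bystander
- screwdriver: screwdriver lying on the bench, 180 mm long; origin at its underside. Bystander
- tape: empty cardboard reel lying on the bench, 90 mm diameter, 22 mm high; origin at the centre of its underside. Bystander
- carton: small cardboard carton standing on the far left corner of the panel, 50 x 45 x 40 mm high; origin at the centre of its underside. Bystander
Things that resemble listed ones, but are neither listed nor needed, are in the scene too. There is more than one size of the cartridge; the job needs the smallest.

How it is judged:
By the outcome, as a careful person would: the job done as asked, in the order asked, and still so for the second after the job is handed in, with the robot touching nothing.
It also fails if it takes over 40 s, if anything falls off the work surface, if the arm or the gripper's body presses on something with over 40 N, if the wrist force passes 120 N, or if a joint passes its speed limit or range.

## Working session

There is one attempt and no reset: what is moved stays moved. The work goes in short steps, Python scripts to look and compute and a shell command to move; the robot and the scene stay as the last step left them, time stands still between calls to the robot, and variables do not carry over. Pictures are saved under pics/ and viewed, at most 10 in all, crops included, and the job is handed in when it is done.

```bash
mkdir -p pics; ls
python3 - <<'E'
from rig import r
import cv2
for n in ("scene","top"):
    cv2.imwrite(f"pics/{n}0.png",r.grab_frame(n)[:,:,::-1])
    c=r.camera_info(n); print(n,c)
s=r.sense(); print(s)
E
```

```text
pics
scene {'K': array([[432.30846643,   0.        , 313.55755744],
       [  0.        , 432.30846643, 199.81003042],
       [  0.        ,   0.        ,   1.        ]]), 'distortion': array([0.00246866, 0.        , 0.        , 0.        , 0.        ]), 'rvec': array([ 2.32931178,  0.68680077, -0.25116565]), 'tvec': array([-414.85013412, -132.62509166, 1285.96398724])}
top {'K': array([[500.4276974 ,   0.        , 327.97238145],
       [  0.        , 500.4276974 , 193.61366137],
       [  0.        ,   0.        ,   1.        ]]), 'distortion': array([-0.02204988,  0.        ,  0.        ,  0.        ,  0.        ]), 'rvec': array([ 2.12590054, -2.12908921,  0.18603898]), 'tvec': array([   9.79928111,  496.66379641, 1349.11876431])}
{'clock': 0.1, 'qpos': array([ 1.22861548e+00,  3.53571209e-01,  1.63405710e+00,  1.96687571e-05,
        1.15517744e+00, -2.40089451e-03]), 'qvel': array([ 0.0005729 , -0.00208565, -0.00210315,  0.00020561,  0.00179599,
       -0.00027897]), 'joint_efforts': array([ 1.68824954e-06, -6.06361270e+01, -3.42821860e+01, -1.47208075e-04,
        3.95136929e-03, -2.20460441e-05]), 'eef_pos': array([208.15435063, 588.87597211, 230.64268227]), 'tcp_rot': array([-3.14037961e+00, -2.08970962e-05,  2.80180474e+00]), 'contact_force': array([ 0.67963272,  0.31033572, -0.11139361]), 'wrist_torque': array([ 0.07272676,  0.0005815 , -0.00094247]), 'grasp_force': 0.0, 'opening': 1.0002797098127536}
```

View pics/scene0.png

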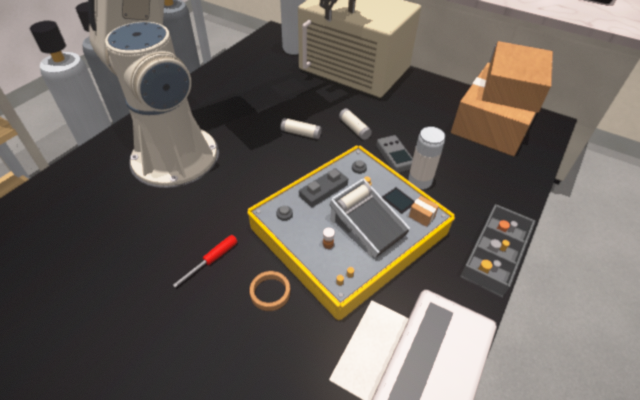

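View pics/top0.png

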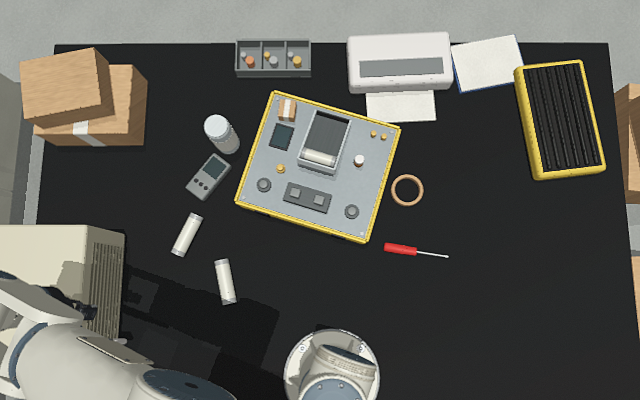

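The top view shows the analyser tilted about 15° around (318,165), with the key block at (307,197), the keys at about (295,192) and (320,199), and the test buttons at (264,185) and (351,211). The scene view agrees, with the block at (324,187). Next I'll view enlarged crops of both.

Run:
```python
import cv2,numpy as np
a=cv2.imread("pics/top0.png")[145:230,225:385]; b=cv2.imread("pics/scene0.png")[145:230,255:415]
f=lambda i:cv2.resize(i,None,fx=5,fy=5,interpolation=cv2.INTER_CUBIC)[:,:800]
cv2.imwrite("pics/crop_t.png",f(a)); cv2.imwrite("pics/crop_s.png",f(b))
```

```text
(no output)
```

View pics/crop_t.png

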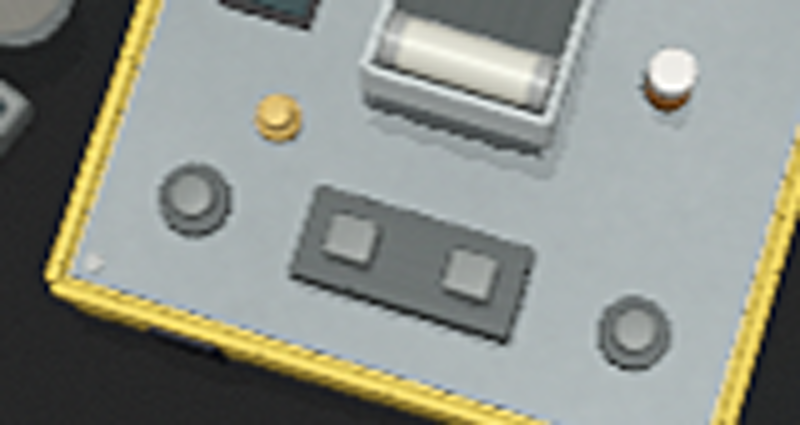

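View pics/crop_s.png

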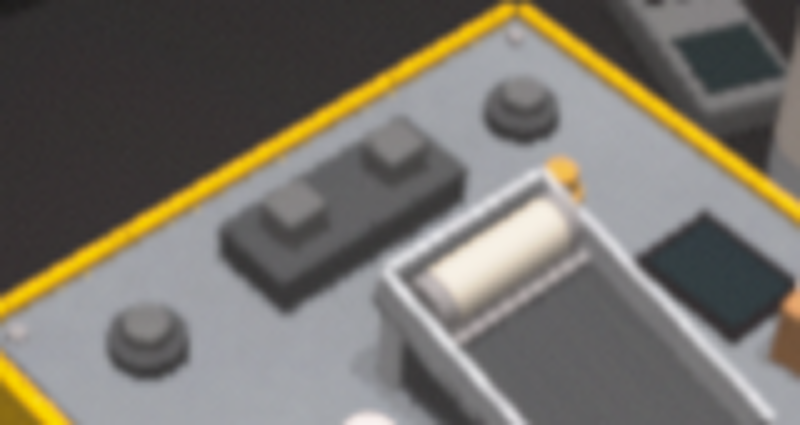

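The top crop shows the key caps at crop (352,237) and (471,274), the test buttons at (193,195) and (633,330), and the adapter at (278,117). In the scene crop the caps are at (397,143) and (295,205), and the buttons at (521,92) and (148,325). The cartridge lies behind its bars.

```bash
cat > h.py <<'E'
import cv2,numpy as np
from rig import r
def ray(n,px,z):
    c=r.camera_info(n);R=cv2.Rodrigues(c["rvec"])[0];t=np.array(c["tvec"])
    u=cv2.undistortPoints(np.array([[px]],float),c["K"],c["distortion"])[0,0]
    d=R.T@np.array([u[0],u[1],1]);o=-R.T@t
    return o+d*(z-o[2])/d[2]
def proj(n,P):
    c=r.camera_info(n)
    return cv2.projectPoints(np.array(P,float).reshape(-1,1,3),c["rvec"],c["tvec"],c["K"],c["distortion"])[0][:,0]
E
python3 - <<'E'
from h import *
T=lambda x,y:(225+(x+.5)/5-.5,145+(y+.5)/5-.5)
S=lambda x,y:(255+(x+.5)/5-.5,145+(y+.5)/5-.5)
for n,f,pts in (("top",T,[(352,237),(471,274),(193,193),(633,328)]),("scene",S,[(397,143),(295,205),(521,92),(148,325)])):
    P=[ray(n,f(*p),z) for p,z in zip(pts,(113,113,92,92))]
    for a,b in((0,1),(2,3)):
        d=P[a]-P[b]; print(n,P[a].round(1),P[b].round(1),"mid",((P[a]+P[b])/2).round(1),np.linalg.norm(d).round(1),"yaw",np.degrees(np.arctan2(-d[0],d[1])).round(2))
s=r.sense();print(s["eef_pos"],s["tcp_rot"])
E
```

```text
top [488.8  96.1 113. ] [468.9  33.1 113. ] mid [478.9  64.6 113. ] 66.1 yaw -17.57
top [517.  183.7  92. ] [443.  -53.1  92. ] mid [480.   65.3  92. ] 248.1 yaw -17.35
scene [491.9  94.4 113. ] [472.3  30.6 113. ] mid [482.1  62.5 113. ] 66.8 yaw -17.06
scene [516.9 181.5  92. ] [445.7 -57.   92. ] mid [481.3  62.3  92. ] 248.8 yaw -16.63
[208.15435063 588.87597211 230.64268227] [-3.14037961e+00 -2.08970962e-05  2.80180474e+00]
```

```bash
python3 -m inch '[[[0,0,-0.1,0,0,0],[0,0,-0.2,0,0,0],[-0.1,-0.09,-0.3,0,0,0],[-0.24,-0.22,-0.3,0,0,0],[-0.38,-0.35,-0.3,0,0,0],[-0.52,-0.48,-0.3,0,0,0],[-0.66,-0.61,-0.3,0,0,0],[-0.72,-0.67,-0.3,0,0,0]]]' 0.2; python3 -m inch '[[[-0.1,-0.1,0,0,0,0],[-0.22,-0.2,0,0,0,0],[-0.34,-0.32,0,0,0,0],[-0.46,-0.43,0,0,0,0],[-0.58,-0.54,0,0,0,0],[-0.66,-0.62,0,0,0,0],[-0.72,-0.67,0,0,0,0],[-0.72,-0.67,0,0,0,0]]]'
python3 - <<'E'
from h import *
s=r.sense();print(s["clock"],s["eef_pos"],s["tcp_rot"],s["opening"])
y=s["tcp_rot"][2];d=np.array([480.3,63.7])-s["eef_pos"][:2]
print(np.array([np.cos(y)*d[0]+np.sin(y)*d[1],np.sin(y)*d[0]-np.cos(y)*d[1]])/200,-(162.8-np.degrees(y))/180)
E
```

```text
clock: 0.77
eef_pos: [300.4, 411.3, 291.0]
tcp_rot: [-3.14, 0.001, 2.801]
contact_force: [-0.0, 0.2, -0.4]
opening: 0.599
grasp_force: 0.0
clock: 1.43
eef_pos: [391.4, 238.3, 291.1]
tcp_rot: [-3.141, 0.0, 2.799]
contact_force: [-0.1, 0.6, 0.2]
opening: 0.601
grasp_force: 0.0
1.4333 [391.367822   238.34116    291.11783771] [-3.14073152e+00  4.06989116e-04  2.79934694e+00] 0.6006119935875031
[-0.7119229 -0.6733331] -0.013384637258374868
```

```bash
python3 -m inch '[[[-0.1,-0.1,0,0,0,-0.002],[-0.22,-0.2,0,0,0,-0.005],[-0.34,-0.32,0.1,0,0,-0.008],[-0.46,-0.43,0.2,0,0,-0.011],[-0.58,-0.55,0.35,0,0,-0.0134],[-0.67,-0.63,0.5,0,0,-0.0134],[-0.712,-0.673,0.6,0,0,-0.0134],[-0.712,-0.673,0.6,0,0,-0.0134]]]'
python3 - <<'E'
from h import *
for n in("scene","top"):
    im=r.grab_frame(n)[:,:,::-1]; cv2.imwrite(f"pics/{n}1.png",im)
    x,y=(255,95) if n=="scene" else (245,110)
    cv2.imwrite(f"pics/c{n}1.png",cv2.resize(im[y:y+115,x:x+155],None,fx=5,fy=5,interpolation=cv2.INTER_CUBIC))
s=r.sense();print(s["clock"],s["eef_pos"],s["tcp_rot"],s["opening"])
E
```

```text
clock: 2.1
eef_pos: [478.0, 64.6, 167.2]
tcp_rot: [-3.139, -0.006, 2.842]
contact_force: [-0.8, 0.6, -0.1]
opening: 0.602
grasp_force: 0.0
2.2 [479.37138215  66.62511312 170.81421691] [-3.14108015e+00 -2.18299804e-03  2.84273781e+00] 0.6005896549986903
```

View pics/cscene1.png

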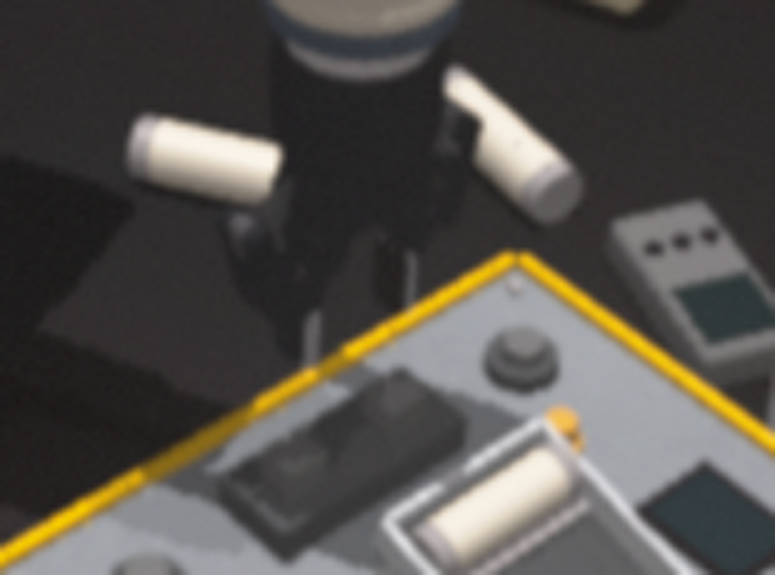

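View pics/ctop1.png

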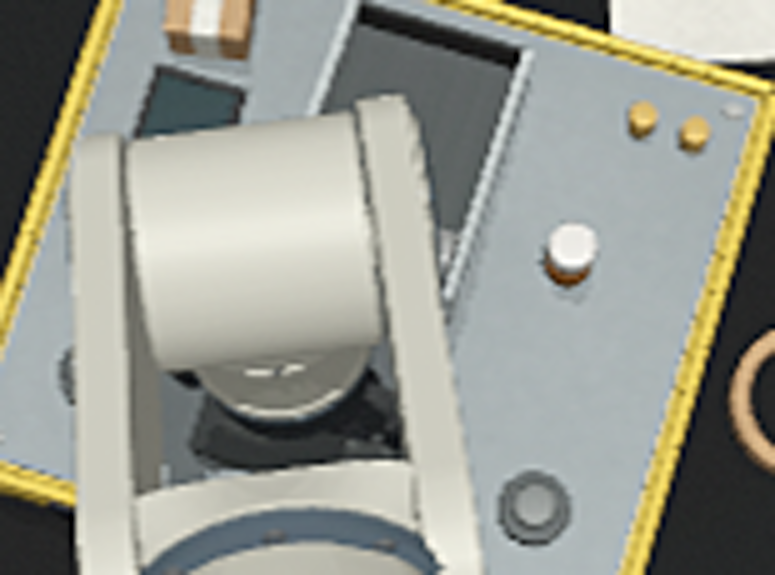

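Run:
```python
from h import *
s=r.sense();p=s["eef_pos"];y=s["tcp_rot"][2]-np.pi;print(p,y*57.3,s["tcp_rot"])
ax=np.array([np.cos(y),np.sin(y),0]);ay=np.array([-np.sin(y),np.cos(y),0])
for lab,off in(("L",1),("R",-1)):
  for g in(25.5,40):
    for e in(-11,11):
      P=p+ay*off*g+ax*e+[0,0,4]; print(lab,g,e,((proj("scene",P)[0]-[255,95]+.5)*5-.5).round(0))
```

```text
[479.37138215  66.62511312 170.81421691] -17.12438258047477 [-3.14108015e+00 -2.18299804e-03  2.84273781e+00]
L 25.5 -11 [375. 289.]
L 25.5 11 [405. 313.]
L 40 -11 [397. 276.]
L 40 11 [428. 300.]
R 25.5 -11 [294. 336.]
R 25.5 11 [324. 361.]
R 40 -11 [270. 349.]
R 40 11 [300. 375.]
```

Run:
```python
import cv2,numpy as np
im=cv2.imread("pics/scene1.png")[130:178,295:350]
im=np.clip(im.astype(float)*2.2,0,255).astype("uint8")
cv2.imwrite("pics/tips.png",cv2.resize(im,None,fx=12,fy=12,interpolation=cv2.INTER_CUBIC))
```

```text
(no output)
```

View pics/tips.png

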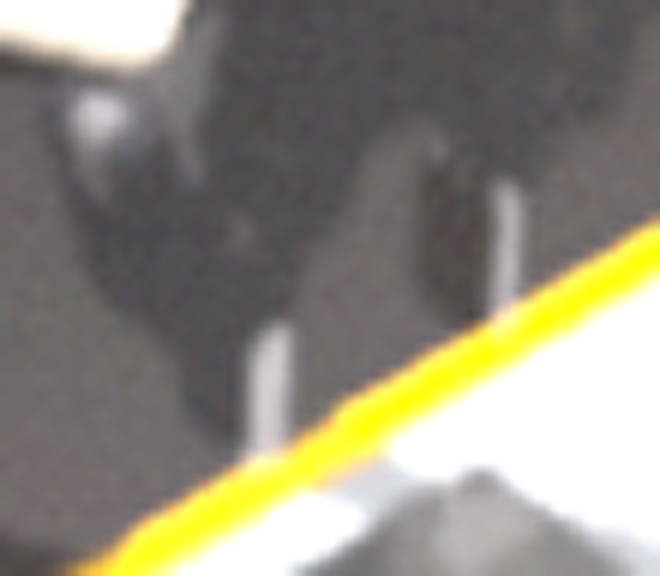

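The tips line up with the key caps: the finger side faces end at crop (310,366) and (410,304), within about 2 mm of where I projected them.

```bash
python3 -m inch '[[[0,0,0,0,0,0],[0,0,0.05,0,0,0],[0,0,0.1,0,0,0],[0,0,0.15,0,0,0],[0,0,0.19,0,0,0],[0,0,0.19,0,0,0],[0,0,0.19,0,0,0],[0,0,0.19,0,0,0]]]'
python3 - <<'E'
from h import *
s=r.sense();print(s["clock"],s["eef_pos"],s["tcp_rot"],s["contact_force"])
y=s["tcp_rot"][2];d=np.array([481.3,63.3])-s["eef_pos"][:2]
print(np.array([np.cos(y)*d[0]+np.sin(y)*d[1],np.sin(y)*d[0]-np.cos(y)*d[1]])/200,-(162.8-np.degrees(y))/180)
E
```

```text
clock: 2.87
eef_pos: [480.0, 66.3, 133.3]
tcp_rot: [-3.142, -0.0, 2.844]
contact_force: [-0.2, -0.1, -0.0]
opening: 0.599
grasp_force: 0.0
2.8667 [480.02020409  66.29180146 133.29519974] [-3.14157815e+00 -8.36472803e-05  2.84390519e+00] [-0.15894191 -0.10450258 -0.00560108]
[-0.01050516 -0.01242418] 0.0007986916998532934
```

```bash
python3 -m inch '[[[-0.005,-0.006,0.01,0,0,0],[-0.0105,-0.0125,0.025,0,0,0],[-0.0105,-0.0125,0.045,0,0,0],[-0.0105,-0.0125,0.06,0,0,0],[-0.0105,-0.0125,0.07,0,0,0],[-0.0105,-0.0125,0.07,0,0,0]]]';  python3 -m inch '[[[0,0,0.01,0,0,0],[0,0,0.02,0,0,0],[0,0,0.025,0,0,0],[0,0,0.025,0,0,0]]]'
```

```text
clock: 3.37
eef_pos: [480.8, 63.1, 118.7]
tcp_rot: [-3.141, -0.001, 2.844]
contact_force: [0.6, -1.1, 0.1]
opening: 0.601
grasp_force: 0.0
clock: 3.7
eef_pos: [481.0, 63.2, 114.1]
tcp_rot: [-3.141, -0.0, 2.844]
contact_force: [0.1, -0.8, 0.7]
opening: 0.6
grasp_force: 0.0
```

```bash
python3 -m inch '[[[0,0,0.01,0,0,0],[0,0,0.015,0,0,0],[0,0,0.015,0,0,0],[0,0,0.015,0,0,0]]]';  python3 -m inch '[[[0,0,0.01,0,0,0],[0,0,0.015,0,0,0],[0,0,0.015,0,0,0],[0,0,0.015,0,0,0]]]'
```

```text
clock: 4.03
eef_pos: [481.1, 63.2, 111.2]
tcp_rot: [-3.142, -0.0, 2.844]
contact_force: [-0.2, -0.0, 0.1]
opening: 0.602
grasp_force: 0.0
clock: 4.37
eef_pos: [481.5, 63.2, 108.4]
tcp_rot: [3.141, 0.0, 2.844]
contact_force: [0.2, 0.6, 3.4]
opening: 0.598
grasp_force: 1.4
```

```bash
python3 -c "
from rig import r;s=r.sense();print(s['wrist_torque'],s['contact_force'])"; python3 -m inch '[[[0,0,0.01,0,0,0],[0,0,0.02,0,0,0],[0,0,0.03,0,0,0],[0,0,0.04,0,0,0],[0,0,0.045,0,0,0],[0,0,0.045,0,0,0],[0,0,0.045,0,0,0]]]';python3 -c "
from rig import r;s=r.sense();print(s['wrist_torque'],s['contact_force'])"
```

```text
[-0.07456176 -0.00466164  0.05585723] [0.15691574 0.55268876 3.41332437]
clock: 4.95
eef_pos: [481.5, 63.3, 99.7]
tcp_rot: [3.141, 0.0, 2.844]
contact_force: [-2.5, -0.2, 11.1]
opening: 0.599
grasp_force: 5.4
[-0.03095317  0.32388512 -0.01545206] [-2.51058019 -0.18530159 11.09578383]
```

```bash
python3 -m inch '[[[0,0,0.003,0,0,0],[0,0,0.003,0,0,0],[0,0,0.003,0,0,0],[0,0,0.003,0,0,0],[0,0,0.003,0,0,0],[0,0,0.003,0,0,0],[0,0,0.003,0,0,0],[0,0,0.003,0,0,0]]]'; python3 -m inch '[[[0,0,0,0,0,0],[0,0,0,0,0,0],[0,0,0,0,0,0],[0,0,0,0,0,0],[0,0,0,0,0,0],[0,0,0,0,0,0],[0,0,0,0,0,0],[0,0,0,0,0,0]]]'
python3 - <<'E'
from h import *
A=r.grab_frame("scene")
im=A[120:235,255:415,::-1]; cv2.imwrite("pics/press.png",cv2.resize(im,None,fx=5,fy=5,interpolation=cv2.INTER_CUBIC))
s=r.sense();print(s['wrist_torque'],s['contact_force'],s['eef_pos'])
E
```

```text
clock: 5.62
eef_pos: [481.5, 63.3, 99.7]
tcp_rot: [3.141, 0.001, 2.844]
contact_force: [-3.4, -0.1, 18.6]
opening: 0.6
grasp_force: 9.3
clock: 6.28
eef_pos: [481.5, 63.3, 99.7]
tcp_rot: [3.141, 0.001, 2.844]
contact_force: [-4.1, -1.3, 18.8]
opening: 0.602
grasp_force: 9.3
[-0.10222205  0.72476078 -0.04425712] [-4.8950802  -0.31752269 18.80927504] [481.53199202  63.27687423  99.67272241]
```

View pics/press.png

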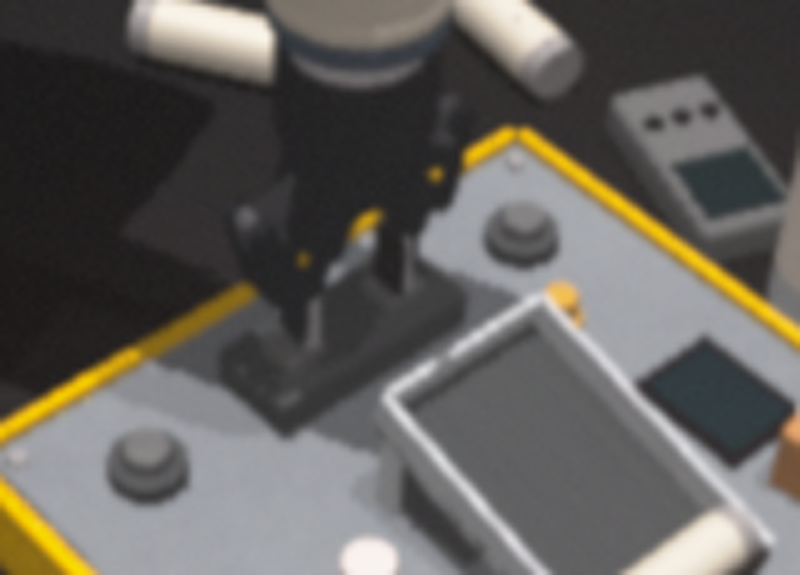

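Both keys are at their stops (about 19 N in all, level). The bars are down and the cartridge lies at the foot of the chute, around crop (690,550). I'll check it's still, then release.

```bash
cat > still.py <<'E'
from h import *
def c(n):
    g=r.grab_frame(n)[:,:,::-1]; x0,y0,x1,y1=(360,200,420,250) if n=="scene" else (300,105,355,170)
    q=g[y0:y1,x0:x1].astype(int); m=(q.min(2)>170)&(q[:,:,2]-q[:,:,0]>5)
    ys,xs=np.nonzero(m); return n,m.sum(),xs.mean()+x0,ys.mean()+y0
s=r.sense();print(s["clock"],s["contact_force"]); print(c("scene"))
E
python3 still.py; python3 -m inch '[[[0,0,0,0,0,0],[0,0,0,0,0,0],[0,0,0,0,0,0],[0,0,0,0,0,0],[0,0,0,0,0,0],[0,0,0,0,0,0],[0,0,0,0,0,0],[0,0,0,0,0,0]]]'; python3 still.py;  python3 -m inch '[[[0,0,0,0,0,0],[0,0,0,0,0,0],[0,0,0,0,0,0],[0,0,0,0,0,0],[0,0,0,0,0,0],[0,0,0,0,0,0],[0,0,0,0,0,0],[0,0,0,0,0,0]]]' ; python3 still.py
```

```text
6.3333 [-4.8950802  -0.31752269 18.80927504]
('scene', np.int64(340), np.float64(391.7323529411765), np.float64(230.97058823529412))
clock: 7.05
eef_pos: [481.5, 63.3, 99.6]
tcp_rot: [3.141, 0.001, 2.844]
contact_force: [-4.2, 0.1, 18.8]
opening: 0.595
grasp_force: 9.3
7.05 [-4.2157387   0.07462707 18.78269607]
('scene', np.int64(334), np.float64(391.74251497005986), np.float64(230.9760479041916))
clock: 7.77
eef_pos: [481.5, 63.3, 99.6]
tcp_rot: [3.141, 0.001, 2.844]
contact_force: [-4.5, -0.6, 19.0]
opening: 0.602
grasp_force: 9.3
7.7667 [-4.49618492 -0.55716057 19.0297399 ]
('scene', np.int64(339), np.float64(391.6961651917404), np.float64(230.99705014749262))
```

The cartridge hasn't moved for 1.4 s, so I'll raise straight up.

```bash
python3 -m inch '[[[0,0,-0.02,0,0,0],[0,0,-0.05,0,0,0],[0,0,-0.1,0,0,0],[0,0,-0.2,0,0,0],[0,0,-0.35,0,0,0],[0,0,-0.5,0,0,0],[0,0,-0.6,0,0,0],[0,0,-0.6,0,0,0]]]'; python3 -m inch '[[[0.1,0,0,0,0,0],[0.25,0,0,0,0,0],[0.4,0,0,0,0,0],[0.5,0,0,0,0,0],[0.55,0,0,0,0,0],[0.55,0,0,0,0,0],[0.55,0,0,0,0,0],[0.55,0,0,0,0,0]]]'
python3 - <<'E'
from h import *
A=r.grab_frame("scene");B=r.grab_frame("top")
a=A[130:255,245:460,::-1];b=B[85:250,180:430,::-1]
f=lambda i:cv2.resize(i,(400,int(400*i.shape[0]/i.shape[1])),interpolation=cv2.INTER_CUBIC)
a,b=f(a),f(b);h=max(len(a),len(b));o=np.zeros((h,800,3),"uint8");o[:len(a),:400]=a;o[:len(b),400:]=b
cv2.imwrite("pics/end.png",o); s=r.sense();print(s["contact_force"],s["eef_pos"],s["clock"])
E
python3 still.py
```

```text
clock: 8.48
eef_pos: [483.3, 63.5, 223.0]
tcp_rot: [3.139, 0.006, 2.844]
contact_force: [0.7, -0.4, 0.7]
opening: 0.599
grasp_force: 0.0
clock: 9.15
eef_pos: [377.3, 95.5, 218.9]
tcp_rot: [3.141, 0.001, 2.844]
contact_force: [1.1, -0.3, -0.9]
opening: 0.595
grasp_force: 0.0
[ 0.51344762 -0.07379568 -0.07800933] [377.15451451  95.35513256 218.70985723] 9.25
9.25 [ 0.51344762 -0.07379568 -0.07800933]
('scene', np.int64(340), np.float64(391.7294117647059), np.float64(230.97058823529412))
```

View pics/end.png

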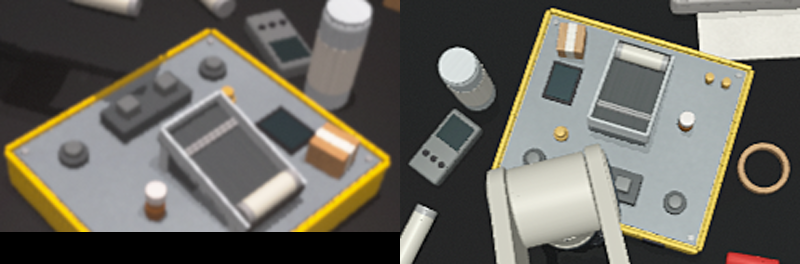

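The final picture shows both keys up, the bars raised again, the cartridge at the foot of the chute and everything else where it was.

```bash
python3 -c "
from rig import r; print(r.sign_off())"
```

```text
the job is handed in; nothing more can be done
None
```

Job handed in at about 9.3 s: both keys were pressed together and held until the cartridge lay still at the foot of the chute, then released, and in the last picture nothing else had moved.

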